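# Snap the red printing block home in its holder

## Robot

A 6-joint arm with a two-finger parallel gripper is mounted at the origin on the work surface. World frame = base frame: x ahead of the robot, y to its left, z up, the work surface at z = 0. Lengths are in m, angles in rad, forces in N, time in s.
With the tool pointing down it reaches from about 0.35 to 0.925 m from the base axis. Payload 6.4 kg.
Tool frame: the origin (TCP) lies midway between the tips of the shut fingers; the grasp point (between the pads) lies 19 mm behind it; z points along the fingers, y is the line along which they close (so a half turn about z gives the same grasp; the last joint's range is limited). The gripper opens to 94 mm and grips with 3 to 60 N. Pads are 16 mm wide; open, the fingers measure 119 mm over their backs; the gripper's body (75 mm by 177 mm) begins 78 mm behind the grasp point.
Start: joints at [1.074, 0.245, 1.558, -0, 1.339, -0.174], TCP at [0.206, 0.616, 0.205] pointing down, gripper open.
Joint ranges: [-3.13, 3.13], [-1.02, 2.26], [0.13, 2.54], [-0.95, 4.09], [0.21, 2.88], [-2.74, 2.74]. Speed limits (rad/s): [2.57, 2.57, 3.14, 3.14, 3.14, 3.14].

## Interface

Orientations are given as a rotation vector (axis times angle).
In Python, from plant import ctrl gives the robot as it stands.
- The arm moves only by the tool apply_moves, never from a script. Its argument "increments" is one flat list of numbers, 4 for each row, row after row: the shift along the tool's x, y, z in cm, then the turn about the tool's z in rad. A call has 1 to 5 rows; each row shifts and turns the commanded pose from where the row before left it, along the tool's axes as they then stand; what a row does not reach is not made up. A row lasts 1/12 s, in which the tool goes at most 41.7 mm and 7.16 degrees, less where a joint would pass 70% of its speed; a pose out of reach is approached as far as the arm can. A call is refused whole if a number of a shift passes 4.17 or a number of a turn 0.125, either way. A call with a gripper value outside its range is refused whole. "claw" is the closure, from 0 (fully open) to 1 (shut), set as the call begins (left out, the last holds). The fingers move at their own pace and stop on an object; the grip force is fixed at half the most. Time passes only in rows, so rows that do not move let the fingers close. It gives the time, the measured TCP pose, the force, the opening and the grip force at its end, in the units of the state.
- ctrl.get_obs(): the state, without advancing time (a new reading comes with each control period).
- ctrl.grab_frame(name): name is "side" or "top"; returns a dict with "image" (480x640x3 uint8, blue, green, red), "K" (3x3 intrinsics, pixels), "dist_coeffs" ([k1, k2, p1, p2, k3] as OpenCV has them; the pictures are not rectified), "R" (3x3) and "t" (3): a world point X has camera coordinates R X + t. Camera axes: x right, y down, z forward; pixel columns grow to the right and rows downward; lengths in m; the calibration is good to about 2 mm. A picture is of the moment at which its call begins. There is no depth.
- ctrl.hand_in(): hands the job in; it is judged then, once.
The state is a dict: "time_s": time; "joint_pos": joint angles; "joint_velocities": joint speeds; "joint_torque": joint torques, N m; "position": TCP position; "ee_rot": TCP orientation; "ft_force": force on the tool from outside, world axes, zero at the start; "moment": the same for the moment, N m; "opening": opening from 0.0 (shut) to 1.0 (fully open); "finger_force": force on a finger pad.
Only numpy, scipy, OpenCV 4.12 (cv2) and the standard library are available. Lean on these libraries where they do the work, as an engineer would, in place of code of your own. Each camera call takes 0.05 s, during which the arm holds its last target. There are 200 camera calls.

## Task

Take the wooden-handled presser and push the red-faced printing block straight down into its black holder until it snaps fully home, flush with the rim; press with the presser only, never with the gripper itself. Leave the yellow-faced block standing proud in its own holder, and finally stand the presser upright on the bench top again and let go of it.

Things in the scene. Friction and masses are not known exactly. Their poses are not given: they have to be found in the camera images.
- red_block: Wooden printing block 60 x 60 mm, 26 mm high, red plastic top face with a white ring. Origin: centre of its underside; z up, x, y along its sides. At the start it stands loose in its holder on two spring catches, its top 43 mm above the bench, 9 mm proud of the rim. About 10 to 15 N down on its middle forces it past the catches onto the recess floor (top at 34 mm, flush), where they hold it.
- holder_a: The red block's holder: black, fixed to the bench, 104 mm (x) by 90 mm (y), rim 34 mm high, with a square recess whose floor is 8 mm above the bench and which clears the block by 1 mm a side. Steel spring catches on its two x sides. Origin: centre of its underside, on the bench, below the middle of the recess. An identical holder carries the yellow block.
- yellow_block: A block like the red one but with a yellow top face bearing three black bars, standing 9 mm proud in the other, identical black holder. The two may lie either way round on the bench. Origin: centre of its underside. To be left alone.
- presser: Hand presser standing loose on the bench, 95 mm high, about 0.16 kg: flat round steel foot 40 mm across and 12 mm high, above it a straight round pale wooden handle 28 mm across from 12 to 87 mm height, then a rounded top. Origin: centre of the foot's underside; z up the handle. Grip from above in any yaw, e.g. 75 mm above the underside; 40 N of grip keeps it from slipping.
There are look-alikes about, which are no part of the job. Of the things that look like the presser, the largest one is meant. Leave any purple look-alike of the holder_a alone.

How it is judged:
By the outcome, as a careful person would: the job done as asked, in the order asked, and still so for the second after the job is handed in, with the robot touching nothing.
It also fails if it takes over 45 s, if anything falls off the work surface, if the arm or the gripper's body presses on something with over 40 N, if the wrist force passes 120 N, or if a joint passes its speed limit or range.

## Working session

There is one attempt and no reset: what is moved stays moved. The work goes in short steps, Python scripts to look and compute and a tool call to move; the robot and the scene stay as the last step left them, time stands still between calls to the robot, and variables do not carry over. Pictures are saved under pics/ and viewed, at most 10 in all, crops included, and the job is handed in when it is done.

Besides the shell and the picture viewer there is one more tool, called as name(argument=value, ...), one argument or row to a line, values as JSON. apply_moves: Moves the arm, as the interface text tells. Its arguments: {"type":"object","properties":{"increments":{"type":"array","items":{"type":"number"}},"claw":{"type":"number"}},"required":["increments"]}

```bash
mkdir -p pics; cat > h.py <<'E'
import numpy as np, cv2
from plant import ctrl
def grab(n,save=None):
    f=ctrl.grab_frame(n)
    if save: cv2.imwrite('pics/'+save,f['image'])
    np.savez('/tmp/'+n+'.npz',**f)
    return f
def load(n): return dict(np.load('/tmp/'+n+'.npz'))
def ray(f,px):
    R=np.array(f['R']);t=np.array(f['t'])
    u=cv2.undistortPoints(np.array([[px]],float),np.array(f['K']),np.array(f['dist_coeffs']))[0,0]
    return -R.T@t, R.T@np.array([u[0],u[1],1.])
def onz(f,px,z):
    c,d=ray(f,px); return c+d*(z-c[2])/d[2]
def tri(a,pa,b,pb):
    c1,d1=ray(a,pa);c2,d2=ray(b,pb)
    s=np.linalg.lstsq(np.c_[d1,-d2],c2-c1,rcond=None)[0]
    p,q=c1+s[0]*d1,c2+s[1]*d2
    return (p+q)/2,np.linalg.norm(p-q)
def proj(f,X):
    return cv2.projectPoints(np.array(X,float).reshape(-1,3),cv2.Rodrigues(np.array(f['R']))[0],np.array(f['t'],float),np.array(f['K']),np.array(f['dist_coeffs']))[0][:,0]
E
python3 - <<'E'
from h import *
for n in('top','side'):
    f=grab(n,n+'0.png'); print(n,-np.array(f['R']).T@f['t'])
print(ctrl.get_obs())
E
```

```text
top [ 0.35971367 -0.02016254  0.94238494]
side [ 0.06190857 -0.53771386  0.43032595]
{'time_s': 0.1, 'joint_pos': array([ 1.07388543e+00,  2.45703654e-01,  1.55887377e+00, -2.11839379e-05,
        1.33865716e+00, -1.74106392e-01]), 'joint_velocities': array([-3.05514655e-04,  1.24998718e-04, -1.38499549e-03, -4.30905791e-05,
        3.53745310e-04, -1.02608278e-03]), 'joint_torque': array([ 1.26862014e-03, -4.16909909e+01, -3.15527844e+01,  6.87729148e-02,
        3.08501953e-02, -3.88436649e-05]), 'position': array([0.20594885, 0.61595953, 0.20449135]), 'ee_rot': array([-5.04769973e-01, -3.10024701e+00,  2.44559457e-03]), 'ft_force': array([ 0.14896793, -0.32229956,  0.15930357]), 'moment': array([-0.01709919,  0.00209396, -0.02561849]), 'finger_force': 0.0, 'opening': 1.0015992949676764}
```

View pics/top0.png

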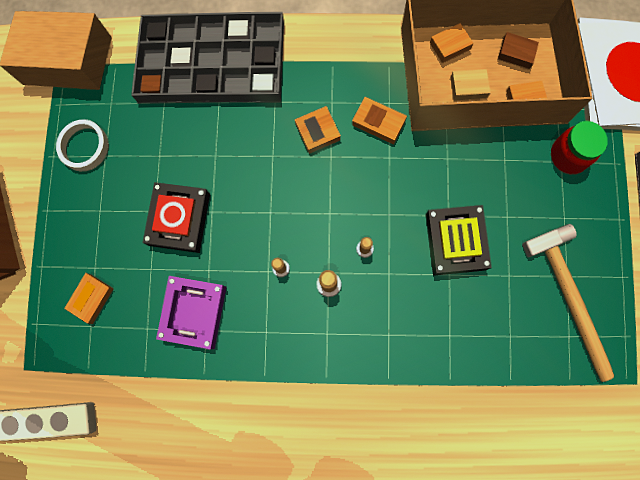

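View pics/side0.png

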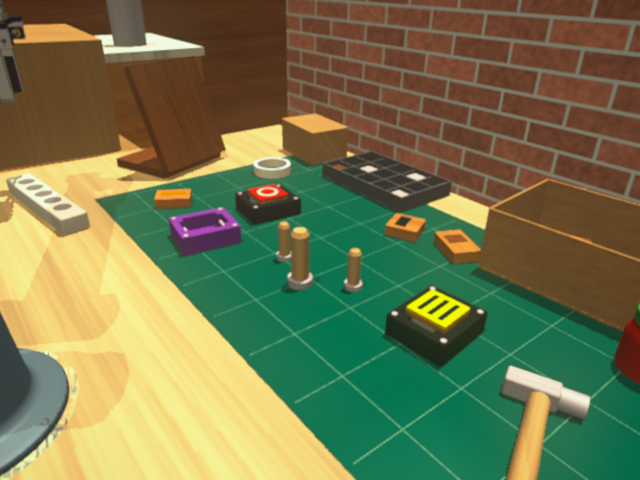

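The top view has three presser-like things, at (280,267), (329,283) and (366,246). In the side view they are at (285,240), (300,260) and (354,270). The middle one, top (329,283) and side (300,260), is clearly the largest. The black holder with the red ringed block is at top (175,217), the purple decoy at (191,313) and the yellow block at (460,240). I'll measure these and check the choice in a close crop.

```bash
cat >> h.py <<'E'
def blobs(m,amin=30):
    n,l,s,c=cv2.connectedComponentsWithStats(m.astype(np.uint8)); 
    return [(s[i],c[i],(l==i)) for i in range(1,n) if s[i][4]>=amin]
E
python3 - <<'E'
from h import *
np.set_printoptions(precision=4,suppress=True)
T,S=load('top'),load('side')
for n,f,(x0,y0,x1,y1) in (('top',T,(250,220,400,310)),('side',S,(260,210,380,305))):
    hsv=cv2.cvtColor(f['image'],cv2.COLOR_BGR2HSV)
    H,s,v=[hsv[...,i].astype(int) for i in range(3)]
    roi=np.zeros(H.shape,bool);roi[y0:y1,x0:x1]=1
    wood=roi&(H>8)&(H<28)&(s>80)&(v>70)
    foot=roi&(s<70)&(v>110)
    for nm,m in(('wood',wood),('foot',foot)):
        for st,c,_ in blobs(m,15): print(n,nm,st,c)
# red block
for n,f,z in(('top',T,.043),('side',S,.043)):
    hsv=cv2.cvtColor(f['image'],cv2.COLOR_BGR2HSV)
    m=((hsv[...,0]<6)|(hsv[...,0]>174))&(hsv[...,1]>150)&(hsv[...,2]>110)
    m[:, 320:]=0
    for nm,mm in(('red',m),('yel',(abs(hsv[...,0].astype(int)-29)<4)&(hsv[...,1]>170)&(hsv[...,2]>140))):
        mm=cv2.morphologyEx(mm.astype(np.uint8),cv2.MORPH_CLOSE,np.ones((9,9)))
        for st,c,l in blobs(mm,250):
            cn=max(cv2.findContours(l.astype(np.uint8),0,1)[0],key=cv2.contourArea)
            P=np.array([onz(f,p,z)[:2] for p in cn[:,0]]).astype(np.float32)
            r=cv2.minAreaRect(P*1000); print(n,nm,st,r)
print('foot top-view guess',onz(T,(329,285),.006))
# white rivets? holder outline
hsv=cv2.cvtColor(T['image'],cv2.COLOR_BGR2HSV)
for (x0,y0,x1,y1) in((135,175,220,260),(420,195,500,285)):
    m=np.zeros(hsv.shape[:2],bool);m[y0:y1,x0:x1]=(hsv[y0:y1,x0:x1,2]>150)&(hsv[y0:y1,x0:x1,1]<70)
    print([ (c.round(1),onz(T,c,.034)[:2]) for st,c,_ in blobs(m,4)])
a=cv2.resize(T['image'][220:310,250:400],None,fx=4,fy=4,interpolation=2)[:, :400*1]
b=cv2.resize(S['image'][205:305,260:380],None,fx=3.6,fy=3.6,interpolation=2)
a=cv2.resize(T['image'][220:310,260:370],None,fx=3.6,fy=3.6,interpolation=2)
o=np.zeros((360,a.shape[1]+b.shape[1],3),np.uint8);o[:a.shape[0],:a.shape[1]]=a;o[:b.shape[0],a.shape[1]:]=b
print(o.shape);cv2.imwrite('pics/crop1.png',o[:,:800] if o.shape[1]<=800 else cv2.resize(o,(800,345)))
E
```

```text
top wood [360 237  13  13 128] [365.9531 243.0703]
top wood [272 258  14  15 137] [277.8905 264.4964]
top wood [319 270  18  21 279] [327.6989 279.4337]
top foot [356 241  18  16  93] [363.6452 250.3763]
top foot [272 260  18  16  85] [282.1765 269.3647]
top foot [316 274  25  22 166] [329.2771 287.6446]
side wood [278 221  12  35 352] [283.9034 238.1307]
side wood [291 227  18  54 863] [299.6396 253.2433]
side wood [348 248  13  38 404] [353.755  266.0891]
side foot [276 250  15  10  61] [282.6393 255.8525]
side foot [287 272  26  13 146] [300.1438 278.8904]
side foot [344 278  19  12  94] [353.0532 284.2128]
top red [ 152  195   42   40 1314] ((556.6010131835938, 255.9593505859375), (61.20426559448242, 61.083927154541016), 83.80493927001953)
top yel [ 440  217   42   41 1385] ((526.0022583007812, -211.552001953125), (60.668087005615234, 60.13480758666992), 6.386220932006836)
side red [248 185  40  16 388] ((554.9595336914062, 250.81968688964844), (63.32855987548828, 64.41645812988281), 82.5008773803711)
side yel [ 407  290   63   38 1325] ((524.1947631835938, -212.98291015625), (64
[... 233 characters left out ...]
y([0.5896, 0.2521])), (array([172.2, 214.3]), array([0.5584, 0.2589])), (array([146.7, 238.1]), array([0.5178, 0.2996])), (array([172.6, 236.9]), array([0.5204, 0.2557])), (array([191.1, 244. ]), array([0.5091, 0.2239]))]
[(array([479.1, 209.4]), array([ 0.5741, -0.2449])), (array([433. , 213.6]), array([ 0.5658, -0.1689])), (array([461.1, 217.7]), array([ 0.5597, -0.215 ])), (array([451.1, 218.6]), array([ 0.558 , -0.1986])), (array([457.4, 260.9]), array([ 0.4888, -0.2075])), (array([466., 260.]), array([ 0.4905, -0.2215])), (array([486.2, 262.8]), array([ 0.4865, -0.2544])), (array([439.8, 267.4]), array([ 0.4779, -0.179 ])), (array([427., 274.]), array([ 0.4669, -0.1584]))]
(360, 828, 3)
```

View pics/crop1.png

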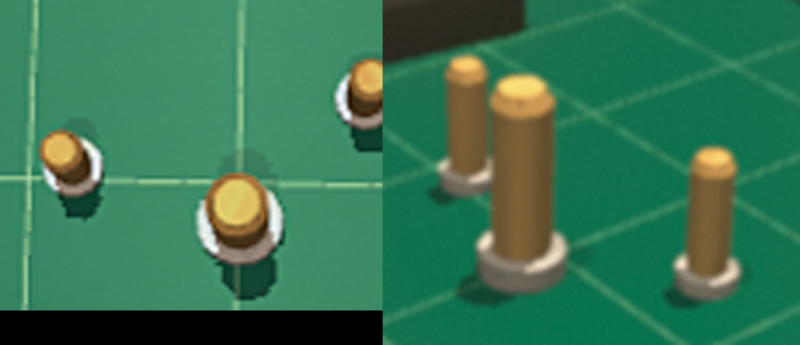

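The crop confirms it. The presser at top (329,283), side (300,260) is clearly the tallest and thickest of the three; the other two are small look-alikes. I'll turn the tool first so that the fingers close along world x, clear of both neighbours.

apply_moves(
  increments=[0, 0, 0, 0.125, 0, 0, 0, 0.125, 0, 0, 0, 0.125, 0, 0, 0, 0.125, 0, 0, 0, 0.125],
  claw=0,
)

```text
time_s: 0.52
position: [0.206, 0.6161, 0.2048]
ee_rot: [-1.442, -2.791, 0.002]
ft_force: [0.5, 0.6, -0.1]
opening: 1.004
finger_force: 0.0
```

apply_moves(
  increments=[0, 0, 0, 0.125, 0, 0, 0, 0.125, 0, 0, 0, 0.125, 0, 0, 0, 0.125, 0, 0, 0, 0.125],
)

```text
time_s: 0.93
position: [0.206, 0.6161, 0.2048]
ee_rot: [2.23, 2.212, -0.002]
ft_force: [0.2, -0.1, 0.0]
opening: 0.998
finger_force: 0.0
```

```bash
cat >> h.py <<'E'
from scipy.spatial.transform import Rotation as Ro
def tomove(target):
    o=ctrl.get_obs(); R=Ro.from_rotvec(o['ee_rot']).as_matrix()
    return R, (R.T@(np.array(target)-o['position']))*100
E
python3 - <<'E'
from h import *
np.set_printoptions(precision=4,suppress=True)
T,S=load('top'),load('side')
print('foot',onz(T,(328.9,283.8),.010),'cap',onz(T,(328.4,278.1),.094))
# side: cap centre crop (522,88)->px ; foot bottom
sc=800/828*3.6; p=((522-382.6)/sc+260,88/sc+205); print(p,onz(S,p,.094),tri(T,(328.4,278.1),S,p))
c=(.45,-.001)
a=np.linspace(0,2*np.pi,60)
for n,f in(('T',T),('S',S)):
    q=proj(f,[[c[0]+.02*np.cos(t),c[1]+.02*np.sin(t),z] for t in a for z in(0,.012)]);print(n,q.min(0),q.max(0))
    q=proj(f,[[c[0]+.014*np.cos(t),c[1]+.014*np.sin(t),.05] for t in a]);print(n,q.min(0),q.max(0))
R,m=tomove((.45,-.001,.2));print(R,m)
E
```

```text
foot [ 0.451  -0.0017  0.01  ] cap [ 0.4513 -0.0025  0.094 ]
(300.0775, 230.3) [ 0.4489 -0.0048  0.094 ] (array([ 0.4512, -0.0022,  0.0923]), np.float64(0.0006828258805766359))
T [316.1611 272.0927] [340.6931 297.0919]
T [319.026  273.0316] [336.9183 290.8526]
S [286.4406 269.0963] [311.9501 289.2754]
S [290.0551 250.2889] [308.3269 259.3828]
[[ 0.0082  1.     -0.0005]
 [ 1.     -0.0082 -0.001 ]
 [-0.001  -0.0005 -1.    ]] [-61.5095  24.904    0.5292]
```

apply_moves(
  increments=[-3, 1.2, 0, 0, -3, 1.2, 0, 0, -3, 1.2, 0, 0, -3, 1.2, 0, 0, -3, 1.2, 0, 0],
)

```text
time_s: 1.35
position: [0.2659, 0.4647, 0.2049]
ee_rot: [2.223, 2.22, -0.001]
ft_force: [0.3, -0.2, -0.7]
opening: 0.997
finger_force: 0.0
```

apply_moves(
  increments=[-3, 1.2, 0, 0, -3, 1.2, 0, 0, -3, 1.2, 0, 0, -3, 1.2, 0, 0, -3, 1.2, 0, 0],
)

```text
time_s: 1.77
position: [0.3255, 0.3146, 0.2051]
ee_rot: [-2.223, -2.22, 0.001]
ft_force: [-0.0, 0.3, -0.6]
opening: 1.003
finger_force: 0.0
```

apply_moves(
  increments=[-3, 1.2, 0, 0, -3, 1.2, 0, 0, -3, 1.2, 0, 0, -3, 1.2, 0, 0, -3, 1.2, 0, 0],
)

```text
time_s: 2.18
position: [0.3853, 0.1646, 0.2052]
ee_rot: [-2.224, -2.219, 0.0]
ft_force: [1.0, 0.3, 1.0]
opening: 0.999
finger_force: 0.0
```

apply_moves(
  increments=[-3, 1.2, 0, 0, -3, 1.2, 0, 0, -3, 1.2, 0, 0, -3, 1.2, 0, 0, -3, 1.2, 0, 0],
)

```text
time_s: 2.6
position: [0.445, 0.0144, 0.2052]
ee_rot: [-2.224, -2.219, 0.0]
ft_force: [0.2, -0.4, -0.2]
opening: 0.999
finger_force: 0.0
```

```bash
python3 - <<'E'
from h import *
np.set_printoptions(precision=4,suppress=True)
print(ctrl.get_obs()['position'],ctrl.get_obs()['time_s'],tomove((.451,-.002,.056)))
E
```

```text
[0.445  0.0144 0.2052] 2.6 (array([[ 0.0024,  1.    , -0.0002],
       [ 1.    , -0.0024,  0.0001],
       [ 0.0001, -0.0002, -1.    ]]), array([-1.6383,  0.6056, 14.9171]))
```

apply_moves(
  increments=[-1.64, 0.6, 0, 0, 0, 0, 2, 0, 0, 0, 2, 0, 0, 0, 2, 0, 0, 0, 2, 0],
)

```text
time_s: 3.02
position: [0.4507, -0.0006, 0.1243]
ee_rot: [-2.224, -2.218, 0.0]
ft_force: [0.9, -0.1, -0.0]
opening: 1.001
finger_force: 0.0
```

apply_moves(
  increments=[0, 0, 2, 0, 0, 0, 2, 0, 0, 0, 1.9, 0, 0, 0, 1, 0, 0, 0, 0, 0],
)

```text
time_s: 3.43
position: [0.4488, 0.0001, 0.0541]
ee_rot: [-2.22, -2.216, 0.004]
ft_force: [0.3, 0.0, -0.5]
opening: 1.0
finger_force: 0.0
```

apply_moves(
  increments=[0, 0, 0, 0, 0, 0, 0, 0, 0, 0, 0, 0, 0, 0, 0, 0, 0, 0, 0, 0],
  claw=1,
)

```text
time_s: 3.85
position: [0.4516, -0.0006, 0.0573]
ee_rot: [2.223, 2.218, 0.001]
ft_force: [0.2, -0.2, 0.1]
opening: 0.684
finger_force: 0.0
```

apply_moves(
  increments=[0, 0, 0, 0, 0, 0, 0, 0, 0, 0, 0, 0, 0, 0, 0, 0, 0, 0, 0, 0],
)

```text
time_s: 4.27
position: [0.4509, -0.0004, 0.0564]
ee_rot: [-2.224, -2.219, 0.0]
ft_force: [0.6, -0.6, 0.0]
opening: 0.331
finger_force: 0.0
```

apply_moves(
  increments=[0, 0, 0, 0, 0, 0, 0, 0, 0, 0, 0, 0, 0, 0, 0, 0, 0, 0, 0, 0],
)

```text
time_s: 4.68
position: [0.4509, -0.0004, 0.0564]
ee_rot: [-2.224, -2.219, 0.0]
ft_force: [-0.8, -0.2, -0.4]
opening: 0.293
finger_force: 30.0
```

apply_moves(
  increments=[0, 0, -1, 0, 0, 0, -1.5, 0, 0, 0, -2, 0, 0, 0, -2, 0, 0, 0, -1.5, 0],
)

```text
time_s: 5.1
position: [0.4513, -0.0005, 0.1385]
ee_rot: [2.223, 2.218, 0.001]
ft_force: [-0.2, -0.7, -2.1]
opening: 0.296
finger_force: 30.0
```

```bash
python3 - <<'E'
from h import *
np.set_printoptions(precision=4,suppress=True)
a=grab('top')['image'][120:330,110:400];b=grab('side')['image'][140:350,200:400]
o=np.hstack([a,b]);cv2.imwrite('pics/c2.png',cv2.resize(o,(784,int(210*1.6)),interpolation=2))
o=ctrl.get_obs();print(o['position'],o['ft_force'],o['opening'],o['finger_force'])
E
```

```text
[ 0.453  -0.0009  0.1396] [-0.1358 -0.9465 -1.3555] 0.2937942348520156 29.99125686010302
```

View pics/c2.png

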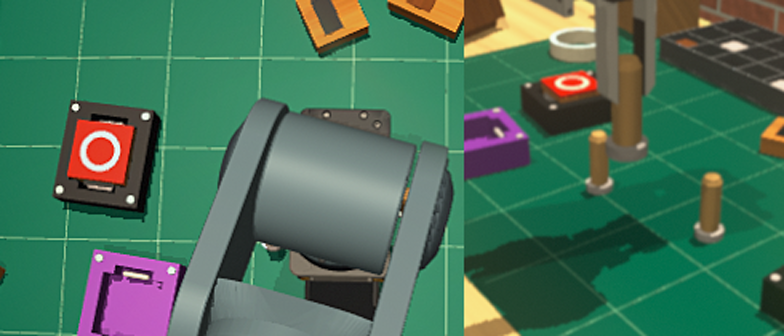

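The crop shows the presser lifted upright in the fingers, with both small look-alikes still standing. The red block, at crop (100,152), is clear of the arm. I'll raise it a little more and carry it over the red block.

apply_moves(
  increments=[0, 0, -1.5, 0, 0, 0, -1.5, 0, 1.5, 0.6, 0, 0, 2.5, 1, 0, 0, 2.5, 1, 0, 0],
)

```text
time_s: 5.62
position: [0.4768, 0.065, 0.1657]
ee_rot: [-2.225, -2.217, 0.001]
ft_force: [-0.0, -0.7, -1.3]
opening: 0.292
finger_force: 30.0
```

apply_moves(
  increments=[3, 1.2, 0, 0, 3, 1.2, 0, 0, 3, 1.2, 0, 0, 3, 1.2, 0, 0, 2.5, 1, 0, 0],
)

```text
time_s: 6.03
position: [0.535, 0.2113, 0.1649]
ee_rot: [-2.222, -2.219, 0.003]
ft_force: [0.3, -0.7, -1.3]
opening: 0.296
finger_force: 30.0
```

apply_moves(
  increments=[2.5, 1.1, 0, 0, 1.5, 0.6, 0, 0, 0.7, 0.4, 0, 0, 0, 0, 0, 0, 0, 0, 0, 0],
)

```text
time_s: 6.45
position: [0.5559, 0.2558, 0.1654]
ee_rot: [-2.223, -2.219, 0.003]
ft_force: [0.6, -0.5, -1.8]
opening: 0.293
finger_force: 30.0
```

```bash
python3 - <<'E'
from h import *
np.set_printoptions(precision=4,suppress=True)
grab('top');S=grab('side')
print(ctrl.get_obs()['position'],tomove((.5563,.257,.056+.048)))
b=S['image'][110:260,190:390];cv2.imwrite('pics/c3.png',cv2.resize(b,(800,600),interpolation=2))
E
```

```text
[0.556  0.2553 0.166 ] (array([[ 0.003 ,  1.    , -0.001 ],
       [ 1.    , -0.003 , -0.0006],
       [-0.0006, -0.001 , -1.    ]]), array([0.1758, 0.0356, 6.1962]))
```

View pics/c3.png

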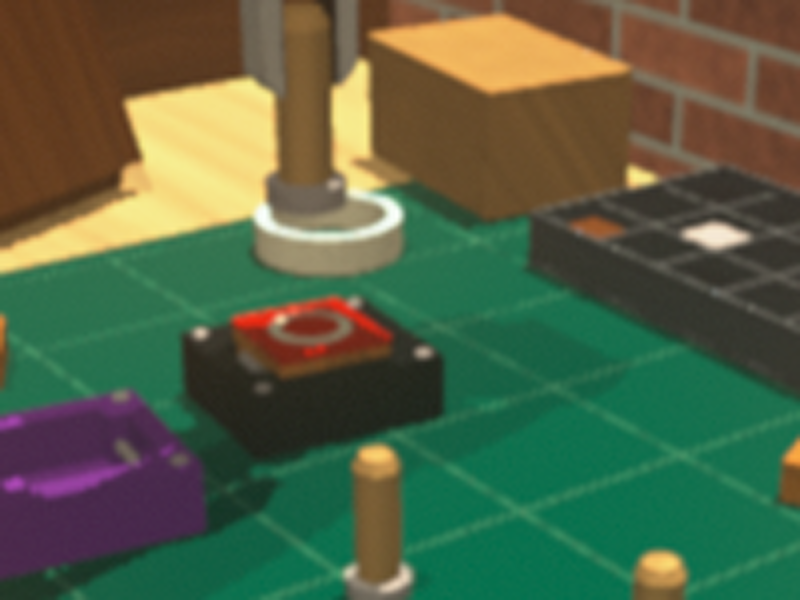

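The presser hangs upright over the red block: foot at crop (308,190), ring centre at (313,328). I'll go down to about 1 cm above the block and check the alignment.

apply_moves(
  increments=[0.15, 0, 1, 0, 0, 0, 1.5, 0, 0, 0, 1.5, 0, 0, 0, 1, 0, 0, 0, 0.5, 0],
)

```text
time_s: 6.97
position: [0.5551, 0.257, 0.1091]
ee_rot: [-2.223, -2.217, 0.005]
ft_force: [-0.8, -0.6, -0.9]
opening: 0.293
finger_force: 30.0
```

```bash
python3 - <<'E'
from h import *
np.set_printoptions(precision=4,suppress=True)
S=grab('side'); o=ctrl.get_obs(); print(o['position'],o['ft_force'])
hz=o['position'][2]-.0564
print('foot should be at',proj(S,[[.5563,.2560,hz],[.5563,.2560,hz+.012],[.5563,.2560,.043]]))
b=S['image'][130:250,190:350];cv2.imwrite('pics/c4.png',cv2.resize(b,(800,600),interpolation=2))
E
```

```text
[0.5551 0.257  0.1089] [-1.416  -0.4944 -2.6821]
foot should be at [[266.968  186.4941]
 [266.7786 180.8787]
 [267.1168 190.9085]]
```

View pics/c4.png

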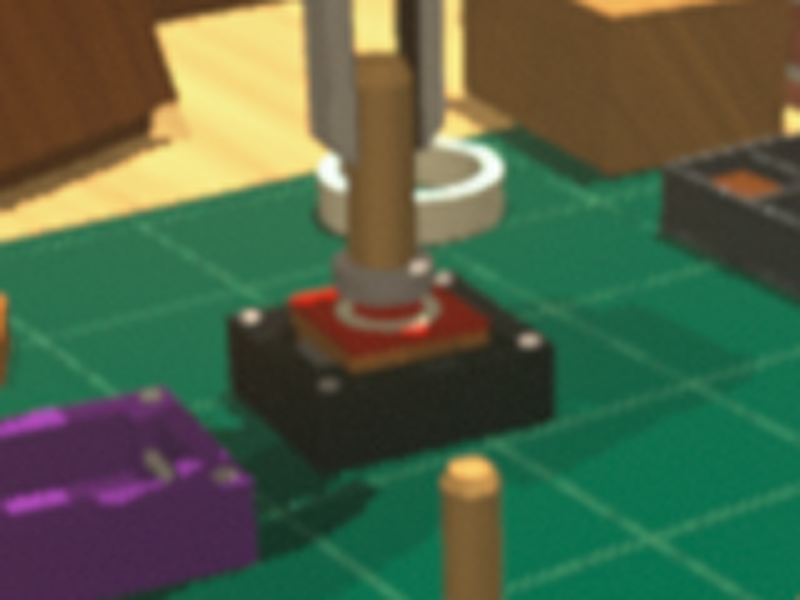

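Foot at crop (383,285) over ring centre (388,311), so it is aligned to about 1–2 mm. Now I'll press slowly.

apply_moves(
  increments=[0, 0.1, 0.4, 0, 0, 0, 0.3, 0, 0, 0, 0.15, 0, 0, 0, 0.15, 0, 0, 0, 0.1, 0],
)

```text
time_s: 7.43
position: [0.5577, 0.2579, 0.1007]
ee_rot: [2.223, 2.219, 0.001]
ft_force: [0.3, -0.8, -1.7]
opening: 0.291
finger_force: 30.0
```

apply_moves(
  increments=[0, 0, 0.1, 0, 0, 0, 0.1, 0, 0, 0, 0.1, 0, 0, 0, 0, 0],
)

```text
time_s: 7.77
position: [0.5583, 0.2581, 0.0986]
ee_rot: [2.223, 2.219, 0.002]
ft_force: [-0.8, -0.4, 4.1]
opening: 0.293
finger_force: 30.0
```

apply_moves(
  increments=[0, 0, 0.1, 0, 0, 0, 0.1, 0, 0, 0, 0.1, 0, 0, 0, 0, 0],
)

```text
time_s: 8.1
position: [0.5574, 0.2579, 0.0942]
ee_rot: [-2.224, -2.219, -0.0]
ft_force: [1.2, 0.8, -2.3]
opening: 0.29
finger_force: 30.0
```

apply_moves(
  increments=[0, 0, 0.1, 0, 0, 0, 0.1, 0, 0, 0, 0.1, 0, 0, 0, 0, 0],
)

```text
time_s: 8.43
position: [0.557, 0.2577, 0.0907]
ee_rot: [-2.223, -2.219, 0.002]
ft_force: [-0.1, -0.6, -1.2]
opening: 0.294
finger_force: 30.0
```

apply_moves(
  increments=[0, 0, 0.1, 0, 0, 0, 0.1, 0, 0, 0, 0, 0],
)

```text
time_s: 8.68
position: [0.5576, 0.2579, 0.0904]
ee_rot: [-2.223, -2.219, 0.001]
ft_force: [-2.0, -1.1, 3.1]
opening: 0.297
finger_force: 30.0
```

apply_moves(
  increments=[0, 0, 0.1, 0, 0, 0, 0.1, 0, 0, 0, 0, 0],
)

```text
time_s: 8.93
position: [0.5577, 0.2581, 0.0904]
ee_rot: [-2.223, -2.219, 0.001]
ft_force: [-7.7, -2.2, 15.4]
opening: 0.292
finger_force: 30.0
```

The TCP has stopped at 0.0904, which is 9 mm below the contact height, with 15 N on the floor. I'll lift and check.

apply_moves(
  increments=[0, 0, 0.1, 0, 0, 0, 0, 0, 0, 0, -0.5, 0, 0, 0, -1, 0, 0, 0, -2, 0],
)

```text
time_s: 9.35
position: [0.5555, 0.2573, 0.1193]
ee_rot: [-2.222, -2.217, 0.007]
ft_force: [-0.3, 0.2, -2.5]
opening: 0.293
finger_force: 30.0
```

apply_moves(
  increments=[0, 0, -2, 0, 0, 0, -2, 0, 0, 0, -1, 0, 0, 0, 0, 0],
)

```text
time_s: 9.68
position: [0.5592, 0.2583, 0.1745]
ee_rot: [2.222, 2.217, 0.007]
ft_force: [0.8, -0.5, -1.9]
opening: 0.293
finger_force: 30.0
```

```bash
python3 - <<'E'
from h import *
np.set_printoptions(precision=4,suppress=True)
S=grab('side'); o=ctrl.get_obs(); print(o['position'],o['ft_force'],o['opening'])
hsv=cv2.cvtColor(S['image'],cv2.COLOR_BGR2HSV)
m=((hsv[...,0]<6)|(hsv[...,0]>174))&(hsv[...,1]>130)&(hsv[...,2]>60); m[:175]=0;m[230:]=0;m[:,:230]=0;m[:,310:]=0
ys,xs=np.nonzero(m);print('red bbox',xs.min(),xs.max(),ys.min(),ys.max())
th=np.deg2rad(-6.5);c=np.array([.5565,.256]);R=np.array([[np.cos(th),-np.sin(th)],[np.sin(th),np.cos(th)]])
for z in(.043,.034):
    q=proj(S,[[*(c+R@np.array([i,j])*.03),z] for i in(-1,1) for j in(-1,1)]);print(z,q.min(0),q.max(0))
b=S['image'][130:280,190:390];cv2.imwrite('pics/c5.png',cv2.resize(b,(800,600),interpolation=2))
E
```

```text
[0.5582 0.258  0.1725] [-0.3135 -0.4919 -1.6046] 0.28889336065838
red bbox 248 287 188 203
0.043 [247.3147 183.3667] [287.4137 198.9734]
0.034 [247.5361 187.3848] [287.467  203.2246]
```

View pics/c5.png

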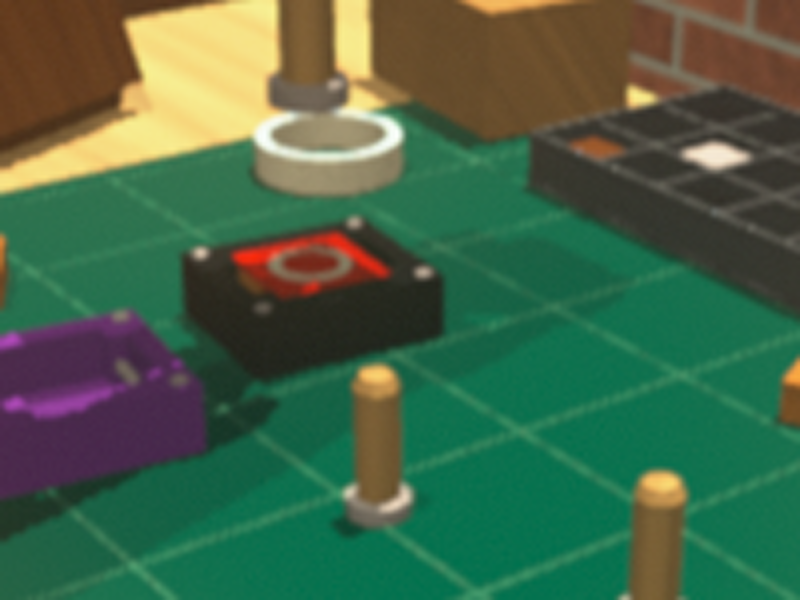

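The crop shows the red face flush with the rim at crop (312,265); its red extent, rows 188–203, matches the 34 mm prediction. Now I'll take the presser back to its old spot.

apply_moves(
  increments=[-1.5, -0.6, 0, 0, -3, -1.2, 0, 0, -3, -1.2, 0, 0, -3, -1.2, 0, 0, -3, -1.2, 0, 0],
)

```text
time_s: 10.15
position: [0.5013, 0.1218, 0.1693]
ee_rot: [-2.221, -2.218, 0.004]
ft_force: [0.3, -1.0, -0.8]
opening: 0.292
finger_force: 30.0
```

apply_moves(
  increments=[-3, -1.2, 0, 0, -3, -1.2, 0, 0, -3, -1.2, 0, 0, -2, -1, 0, 0, -1.4, -0.6, 0, 0],
)

```text
time_s: 10.57
position: [0.4489, -0.0024, 0.1695]
ee_rot: [-2.224, -2.215, 0.003]
ft_force: [-0.2, 0.0, -2.3]
opening: 0.291
finger_force: 30.0
```

apply_moves(
  increments=[0, 0, 1, 0, 0, 0, 2, 0, 0, 0, 2.5, 0, 0, 0, 2, 0, 0, 0, 1.5, 0],
)

```text
time_s: 10.98
position: [0.4489, 0.0003, 0.0777]
ee_rot: [-2.22, -2.216, 0.003]
ft_force: [0.1, -0.0, -1.9]
opening: 0.291
finger_force: 30.0
```

apply_moves(
  increments=[0, 0, 1, 0, 0, 0, 0.5, 0, 0, 0, 0, 0, 0, 0, 0, 0],
)

```text
time_s: 11.32
position: [0.4512, -0.0007, 0.0665]
ee_rot: [2.223, 2.22, 0.0]
ft_force: [0.6, -0.3, -1.5]
opening: 0.293
finger_force: 30.0
```

```bash
python3 - <<'E'
from h import *
np.set_printoptions(precision=4,suppress=True)
o=ctrl.get_obs(); print(o['time_s'],o['position'],o['ft_force'],tomove((.451,-.001,.0564)))
E
```

```text
11.3167 [ 0.4512 -0.0007  0.0665] [ 0.6058 -0.3496 -1.4506] (array([[ 0.0016,  1.    ,  0.0001],
       [ 1.    , -0.0016,  0.    ],
       [ 0.    ,  0.0001, -1.    ]]), array([-0.0272, -0.0221,  1.0108]))
```

apply_moves(
  increments=[0, 0, 0.4, 0, 0, 0, 0.3, 0, 0, 0, 0.15, 0, 0, 0, 0.1, 0, 0, 0, 0, 0],
)

```text
time_s: 11.73
position: [0.4509, -0.001, 0.0569]
ee_rot: [2.224, 2.219, 0.0]
ft_force: [-1.2, 0.1, -2.0]
opening: 0.294
finger_force: 30.0
```

apply_moves(
  increments=[0, 0, 0.1, 0, 0, 0, 0, 0, 0, 0, 0, 0],
)

```text
time_s: 11.98
position: [0.4513, -0.0011, 0.0564]
ee_rot: [2.223, 2.219, 0.0]
ft_force: [-0.7, 0.3, 2.2]
opening: 0.289
finger_force: 30.0
```

It touched down at the same height it was picked from. I'll release, wait and rise.

apply_moves(
  increments=[0, 0, 0, 0, 0, 0, 0, 0, 0, 0, 0, 0, 0, 0, 0, 0, 0, 0, 0, 0],
  claw=0,
)

```text
time_s: 12.4
position: [0.451, -0.001, 0.0559]
ee_rot: [2.224, 2.219, 0.0]
ft_force: [0.1, -0.5, 0.5]
opening: 0.612
finger_force: 0.0
```

apply_moves(
  increments=[0, 0, 0, 0, 0, 0, 0, 0, 0, 0, 0, 0, 0, 0, 0, 0, 0, 0, 0, 0],
)

```text
time_s: 12.82
position: [0.451, -0.001, 0.056]
ee_rot: [2.224, 2.219, 0.0]
ft_force: [-0.4, -0.2, -0.6]
opening: 0.965
finger_force: 0.0
```

apply_moves(
  increments=[0, 0, 0, 0, 0, 0, -0.5, 0, 0, 0, -1, 0, 0, 0, -2, 0, 0, 0, -2, 0],
)

```text
time_s: 13.23
position: [0.4505, -0.0008, 0.1119]
ee_rot: [-2.223, -2.219, 0.001]
ft_force: [-0.1, 0.3, -0.3]
opening: 1.001
finger_force: 0.0
```

apply_moves(
  increments=[0, 0, -2, 0, 0, 0, -2, 0, 0, 0, -2, 0, 0, 0, -2, 0, 0, 0, 0, 0],
)

```text
time_s: 13.65
position: [0.4537, -0.0016, 0.1963]
ee_rot: [2.218, 2.214, 0.008]
ft_force: [0.6, -0.1, 0.3]
opening: 0.999
finger_force: 0.0
```

```bash
python3 - <<'E'
from h import *
S=grab('side','side9.png'); o=ctrl.get_obs(); print(o['time_s'],o['position'],o['ft_force'],o['opening'])
E
```

```text
13.7 [ 0.45255834 -0.00133991  0.19387152] [-0.64990743 -0.87232597 -0.57410398] 1.000408130066103
```

View pics/side9.png

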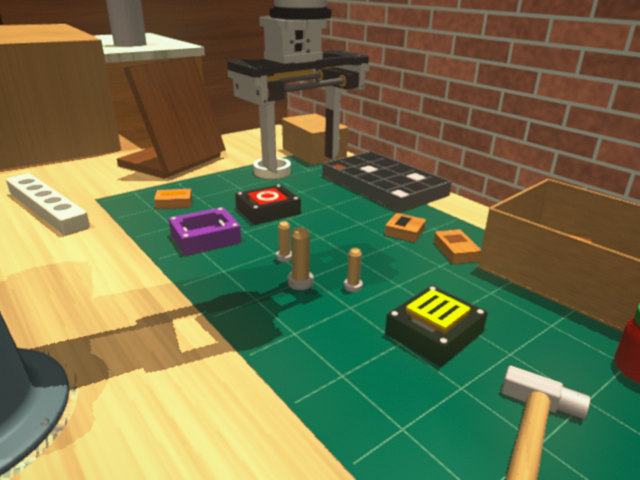

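The presser stands upright at (300,258), free of the gripper. The red block is flush at (268,197), and the yellow block is still proud at (437,308). Handing in.

```bash
python3 -c "
from plant import ctrl
print(ctrl.hand_in())"
```

```text
the job is handed in; nothing more can be done
None
```

The red block is pressed flush into its holder using only the presser, the yellow block still stands proud, and the presser is upright and released on the bench; I handed the job in at about 13.7 s, and no verdict came back.

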